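# Shut and fasten a control box cover with its sprung quarter-turn stud

### The arm

A 6-joint arm with a two-finger parallel gripper is mounted at the origin on the work surface. World frame = base frame: x ahead of the robot, y to its left, z up, the work surface at z = 0. Lengths are in m, angles in rad, forces in N, time in s.
With the tool pointing down it reaches from about 0.4 to 0.825 m from the base axis. Payload 7 kg.
Tool frame: the origin (TCP) lies at the very end of the fingers, on their centre line; the grasp point (between the pads) lies 19 mm behind it; x points along the fingers, y is the direction in which the jaws open and shut, and the axes are right-handed (so a half turn about x gives the same grasp; the last joint's range is limited). The gripper opens to 88 mm and grips with 3 to 60 N. Pads are 19 mm wide; open, the fingers measure 130 mm over their backs; the gripper's body (78 mm by 193 mm) begins 47 mm behind the grasp point.
Start: joints at [-1.038, 0.359, 0.012, 0, -1.224, -0.288], TCP at [0.164, -0.655, 0.227] pointing down, gripper open.
Joint ranges: [-3.07, 3.07], [-1.43, 2.12], [-1.02, 1.25], [-3.03, 1.67], [-3.05, -0], [-3.03, 3.03]. Speed limits (rad/s): [2.39, 2.39, 3.01, 3.14, 3.14, 3.14].

### API

Orientations are given as [roll, pitch, yaw] about the fixed x, y, z axes, in that order (R = Rz(yaw) Ry(pitch) Rx(roll)).
In Python, from station import arm gives the robot as it stands.
- The arm moves only by the shell command python3 -m inch 'ROWS' [OPENING] [FORCE]. ROWS is text: rows parted by semicolons, each of 6 numbers parted by spaces: the shift along the world's x, y, z in units of 30 mm (1.0 is 30 mm), then the turn, a rotation vector about the world's x, y, z in units of 5 degrees (1.0 is 5 degrees). In form: dx dy dz wx wy wz; .... A call has 1 to 12 rows; each row shifts and turns the commanded pose from where the row before left it; what a row does not reach is not made up. A row lasts 1/8 s, in which the tool goes at most 62.5 mm and 10.7 degrees, less where a joint would pass 70% of its speed; a pose out of reach is approached as far as the arm can. A call is refused whole if a number of a shift passes 1 or a number of a turn 1, either way. A call with a gripper value outside its range is refused whole. OPENING is the opening, from 0 (shut) to 1 (fully open), set as the call begins (- or left out, the last holds). The fingers move at their own pace and stop on an object; FORCE is the grip in N (left out, the last holds). Time passes only in rows, so rows that do not move let the fingers close. It gives the time, the measured TCP pose, the force and the opening at its end, in the units of the state.
- arm.get_state(): the state, without advancing time (a new reading comes with each control period).
- arm.grab_frame(name): name is "side" or "top"; returns a dict with "frame" (420x560x3 uint8, red, green, blue), "range_z" (420x560 float32, m along the optical axis (not along the pixel's ray), 0 where there is no reading), "mtx" (3x3 intrinsics, pixels), "pose" (4x4, takes a point from camera to world coordinates). Camera axes: x right, y up, looking along -z (the intrinsics and any distortion apply to the point x, -y, -z); pixel columns grow to the right and rows downward; lengths in m; the calibration is good to about 2 mm. A picture is of the moment at which its call begins.
- arm.job_done(): hands the job in, once; it reports no verdict.
Trained networks look in a picture, given as the dict that the camera call returned (one of the last four; its "shot" number tells which), for a name from the list of things; names that differ only in an ending like _2 or _b are one class to them, and where a whole thing is asked for, a point or a joint stands for the part that bears it (a point fixed in the world has none). Each returns a list of dicts, best first, with "confidence" (0 to 1); they miss things now and then, are a little off and sometimes report something else, mostly with a low value. They report only what shows in the picture. A call takes as long as a camera call.
- arm.search_frame(picture, target): "extent" ([centre column, centre row, width, height] as shares, 0 to 1, of the picture: columns of its width, rows of its height, round what is visible of it).
- arm.masks_of(picture, target): "mask" (420x560 bool, what is visible of it) and "extent" ([centre column, centre row, width, height] as shares, 0 to 1, of the picture: columns of its width, rows of its height, round what is visible of it).
- arm.place_of(picture, target): "position" ([column, row] as shares, 0 to 1, of the picture: columns of its width, rows of its height: a listed point, or the origin of a listed thing).
The state is a dict: "t": time; "q": joint angles; "qd": joint speeds; "joint_efforts": joint torques, N m; "eef_pos": TCP position; "ee_rot": TCP orientation; "force": force on the tool from outside, world axes, zero at the start; "moment": the same for the moment, N m; "width": finger opening in m.
Only numpy, scipy, OpenCV 4.12 (cv2) and the standard library are available. Lean on these libraries where they do the work, as an engineer would, in place of code of your own. Each camera call takes 0.05 s, during which the arm holds its last target. There are 200 camera calls.

### The job

On the repair bench, swing the half-open cover of the control box shut. Then press its sprung winged stud lightly and turn it clockwise until its foot drops into the slot, push it in to the bottom, turn it on clockwise to its stop, a quarter turn from where it began, so that it locks, and let go so that it stays locked. Work by feel and never ram or force the stud, and leave the other things on the bench where they are.

Things in the scene. Friction and masses are not known exactly. Their poses are not given: they have to be found in the camera images.
- box: grey sheet-metal control box of an air-conditioning unit, fixed to the bench, 200 x 240 x 90 mm high (x, y, z), open on top; origin at the centre of its underside, x axis towards the hinge side, z up
- cover (a joint): angle of the cover in rad: 0 shut flat on the box, positive open; the cover starts half open (0.45 to 0.85) on a stiff hinge which holds it at any angle; pressing it down 100 to 180 mm from the hinge takes 2 to 6 N
- cover_hinge (a point): on the hinge line at mid-width, level with the cover's outer face (94.5 mm above the bench when shut); the cover is a flat plate 4 mm thick, 200 mm from hinge to free edge, 246 mm wide. The point turns with the cover: -x runs along the cover to the free edge, z is the outer face's outward normal
- cover_edge (a point): middle of the cover's free edge, on the outer face, 200 mm from the hinge; same axes as cover_hinge
- stud_grip (a point): centre of the stud's upright steel wing, 12 mm thick (x axis), 34 mm long (y axis), 20 mm high, on a flange 52 mm across. On the stud's axis (z outward), 8 mm below the wing's top, 12 mm above the flange's upper face, 165 mm from the hinge at mid-width, 32 mm above the cover's face when not pressed; unlocked, the wing is parallel to the hinge
- stud_flange (a point): centre of the upper face of the stud's flange, 20 mm above the cover's outer face when not pressed; fingertips may press on the flange beside the wing
- stud: the stud: wing, shank and a 27 mm cross-bar at its foot; origin on its axis, at the cover's face when not pressed. Inside the box is a receptacle: a slotted plate over a rigid bottom, harmed by over 25 N on the cross-bar (beyond the springs). Let go when locked, the stud springs out about 4 mm from the bottom and stays held 7 to 12 mm in; if not locked it turns back and comes out
- stud_push (a joint): how far the stud is pressed in, m: 0 is out. Its spring takes 4 N at first, 0.6 N more per mm. The cross-bar meets the slotted plate at 1.5 to 5.5 mm (unlike from box to box, only to be felt) and, through the slot, the bottom 10 mm deeper. Only in the last 2 mm can it turn on; higher up it jams in the slot: do not turn against over 0.15 Nm there. Press to 16 to 20 N and keep that while turning
- stud_turn (a joint): angle of the stud, rad: 0 at rest (wing parallel to the hinge), growing clockwise from outside, stop at 1.62. A weak spring (under 0.07 Nm) turns it back. The slot lies 0.12 to 0.75 clockwise of rest, unlike from box to box; the bar drops in within 0.04 of it: seek it with 9 to 13 N on the stud, turning by 0.03 or less. 0.8 past the slot it is behind its catch; turning to the stop is safe
- capacitor: loose aluminium can, 44 mm diameter, 70 mm high, upright near the box; origin at the centre of its underside; leave alone
- contactor: loose black block 60 x 50 x 50 mm near the box; origin at the centre of its underside; leave alone
- screwdriver: loose screwdriver 200 mm long, lying in front of the box; origin under its middle; leave alone
- wrench: loose spanner 180 mm long; origin under its middle; leave alone
- fitting: loose brass fitting, 32 mm diameter, 45 mm high; origin at the centre of its underside; leave alone
- tape: loose roll of tape lying flat, 100 mm outside diameter, 25 mm high; origin at the centre of its underside; leave alone
- spray: loose spray can, 60 mm diameter, 170 mm high, upright; origin at the centre of its underside; leave alone

How it is judged:
By the outcome, as a careful person would: the job done as asked, in the order asked, and still so for the second after the job is handed in, with the robot touching nothing.
It also fails if it takes over 69 s, if anything falls off the work surface, if the arm or the gripper's body presses on something with over 40 N, if the wrist force passes 120 N, or if a joint passes its speed limit or range.

## Working session

There is one attempt and no reset: what is moved stays moved. The work goes in short steps, Python scripts to look and compute and a shell command to move; the robot and the scene stay as the last step left them, time stands still between calls to the robot, and variables do not carry over. Pictures are saved under pics/ and viewed, about 8 in all and at most 12, crops included, and the job is handed in when it is done.

```bash
ls; mkdir -p pics
cat > h.py <<'E'
import numpy as np, cv2
from station import arm
def to_world(p,col,row,z=None):
    """pixel -> world, by range or at plane height z"""
    K=p["mtx"];T=np.array(p["pose"])
    if z is None:
        r=p["range_z"][int(row)-1:int(row)+2,int(col)-1:int(col)+2]; r=r[r>0]
        d=np.median(r) if len(r) else np.nan
    ray=np.array([(col-K[0][2])/K[0][0],-(row-K[1][2])/K[1][1],-1.0])
    if z is not None:
        w=T[:3,:3]@ray; d=(z-T[2,3])/w[2]
    return T[:3,:3]@(ray*d)+T[:3,3]
def look(name,f=None):
    p=arm.grab_frame(name)
    if f: cv2.imwrite(f"pics/{f}.png",cv2.cvtColor(p["frame"],cv2.COLOR_RGB2BGR))
    return p
def find(p,t):
    for r in arm.place_of(p,t)[:2]:
        c,w=r["position"][0]*560,r["position"][1]*420
        print(t,round(r["confidence"],2),round(c),round(w),to_world(p,c,w).round(4))
def st():
    s=arm.get_state()
    for k in("t","q","eef_pos","ee_rot","force","moment","width"):print(k,np.round(s[k],4))
E
python3 - <<'E'
from h import *
st()
for n in("side","top"):
    p=look(n,n+"0"); print(n,p["pose"],p["mtx"])
    for t in("box","cover_hinge","cover_edge","stud_grip","stud_flange","stud","capacitor","contactor","screwdriver","wrench","fitting","tape","spray"): find(p,t)
E
```

```text
pics
t 0.0
q [-1.0379e+00  3.5940e-01  1.1100e-02 -4.0000e-04 -1.2241e+00 -2.8810e-01]
eef_pos [ 0.1634 -0.6544  0.2256]
ee_rot [1.6412 1.5691 1.8858]
force [ 0.0772  0.4009 -0.4052]
moment [0.0059 0.0502 0.0537]
width 0.0878
side [[-0.95813464  0.17344735 -0.22780261  0.23634062]
 [-0.2862155  -0.60150708  0.74583505  1.08835881]
 [-0.00766177  0.77981104  0.62596809  0.99685665]
 [ 0.          0.          0.          1.        ]] [[512.66596147   0.         283.40107893]
 [  0.         512.66596147 211.79323074]
 [  0.           0.           1.        ]]
box 0.57 277 221 [ 0.6046 -0.0498  0.0023]
cover_hinge 0.87 242 188 [ 0.7689 -0.1855 -0.0023]
cover_edge 0.9 298 174 [ 0.5446 -0.0652  0.1755]
cover_edge 0.64 300 153 [ 0.6324 -0.4251  0.0097]
stud_grip 0.52 285 171 [ 0.5743 -0.0359  0.2005]
stud_grip 0.31 286 395 [4.130e-01 5.024e-01 5.000e-04]
stud_flange 0.67 363 170 [ 0.4015 -0.401  -0.0012]
stud_flange 0.55 285 170 [ 0.5744 -0.0361  0.2008]
stud 0.64 287 181 [ 0.5684 -0.0333  0.1687]
capacitor 0.75 269 264 [0.562  0.159  0.0267]
screwdriver 0.66 299 153 [ 0.6368 -0.4237  0.010
[... 625 characters left out ...]
03 197 [ 0.5769 -0.0322  0.2032]
cover_hinge 0.86 307 156 [ 7.337e-01 -5.940e-02  2.000e-04]
cover_hinge 0.54 430 181 [ 0.628  -0.4249  0.0889]
cover_edge 0.79 307 215 [ 0.5275 -0.0411  0.1858]
cover_edge 0.39 307 240 [ 0.4597 -0.049   0.018 ]
stud_flange 0.65 309 198 [ 0.5729 -0.047   0.1974]
stud 0.67 307 201 [ 0.566  -0.0432  0.1925]
capacitor 0.6 248 208 [0.5605 0.1302 0.0687]
capacitor 0.5 307 193 [ 0.5857 -0.0425  0.2025]
contactor 0.83 366 185 [ 0.6289 -0.2367  0.0483]
wrench 0.64 421 253 [ 0.4115 -0.4103 -0.001 ]
fitting 0.59 176 240 [0.4691 0.3628 0.0104]
tape 0.75 136 256 [0.4218 0.494  0.0013]
tape 0.46 307 215 [ 0.527  -0.0414  0.1858]
spray 0.65 431 182 [ 0.6265 -0.4266  0.086 ]
```

Run:
```python
from h import *
s=cv2.imread("pics/side0.png")[80:300,150:450];t=cv2.imread("pics/top0.png")[100:320,180:480]
cv2.imwrite("pics/both0.png",cv2.resize(np.vstack([s,t]),None,fx=1.35,fy=1.35,interpolation=cv2.INTER_CUBIC))
# hull rectangles of cover and its plane
for n in("top","side"):
    p=arm.grab_frame(n)
    for tgt in("cover_edge","box","stud_grip"):
        for m in arm.masks_of(p,tgt)[:1]:
            ys,xs=np.nonzero(m["mask"]); K=p["mtx"];d=p["range_z"][ys,xs]
            P=np.c_[(xs-K[0][2])/K[0][0],-(ys-K[1][2])/K[1][1],-np.ones(len(xs))]*d[:,None]
            T=np.array(p["pose"]);W=(P@T[:3,:3].T+T[:3,3])[d>0]
            print(n,tgt,round(m["confidence"],2),len(W),np.percentile(W,[2,50,98],axis=0).round(3).tolist())
            np.save(f"{n}_{tgt}.npy",W)
            if tgt=="cover_edge":
                A=W
                for _ in range(8):
                    c=A.mean(0);nn=np.linalg.svd(A-c,full_matrices=False)[2][2];nn*=np.sign(nn[2])
                    e=(W-c)@nn; A=W[abs(e)<max(.004,.5*np.std(e))]
                print(" plane",nn.round(4),c.round(4),len(A),"tilt",np.arccos(nn[2]).round(3),"dir",np.arctan2(nn[1],nn[0]).round(3))
                r=cv2.minAreaRect(A[:,:2].astype(np.float32)); print(cv2.boxPoints(r).round(3).tolist())
```

```text
top cover_edge 0.71 5907 [[0.509, -0.166, 0.0], [0.6, -0.044, 0.136], [0.711, 0.079, 0.194]]
 plane [ 0.4616 -0.0378  0.8863] [ 0.6153 -0.0468  0.1435] 4982 tilt 0.482 dir -0.082
[[0.5139999985694885, -0.16300000250339508], [0.7070000171661377, -0.18000000715255737], [0.7279999852180481, 0.06800000369548798], [0.5339999794960022, 0.08399999886751175]]
top box 0.71 5900 [[0.509, -0.166, 0.001], [0.599, -0.045, 0.136], [0.711, 0.076, 0.195]]
top stud_grip 0.68 226 [[0.551, -0.066, 0.173], [0.572, -0.043, 0.195], [0.596, -0.021, 0.208]]
side cover_edge 0.71 2809 [[0.525, -0.16, 0.093], [0.612, -0.018, 0.147], [0.714, 0.083, 0.198]]
 plane [ 0.4562 -0.0354  0.8892] [ 0.6209 -0.0274  0.1425] 2328 tilt 0.475 dir -0.077
[[0.5180000066757202, -0.16300000250339508], [0.7089999914169312, -0.17900000512599945], [0.7289999723434448, 0.07400000095367432], [0.5379999876022339, 0.08900000154972076]]
side box 0.81 6431 [[0.507, -0.159, 0.001], [0.59, 0.002, 0.08], [0.714, 0.086, 0.19]]
side stud_grip 0.55 134 [[0.556, -0.058, 0.178], [0.576, -0.033, 0.195], [0.594, -0.015, 0.209]]
```

View pics/both0.png

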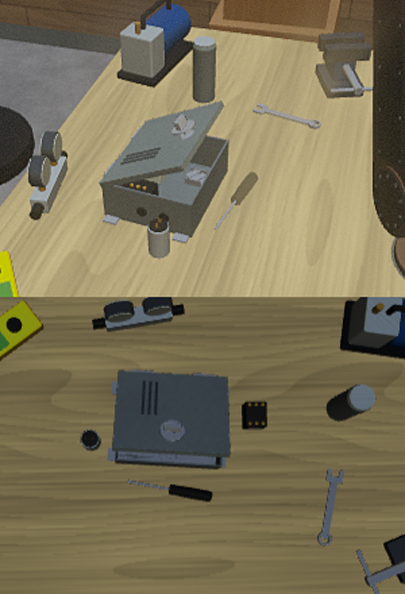

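The cover is tilted about 0.48 rad and the box is yawed about −0.08. The stud is on the cover near pixel (173, 430) in the combined crop, and loose items stand around the box. I'll carry the closed gripper to beside the stud, turning it to the stud's grasp yaw on the way.

```bash
python3 -m inch '.74 .95 .1 0 0 .75;.74 .95 .1 0 0 .75;.74 .95 .1 0 0 .75;.74 .95 0 0 0 .75;.74 .95 0 0 0 .75;.74 .95 0 0 0 .75;.74 .95 0 0 0 .75;.74 .95 0 0 0 .75;.74 .95 0 0 0 .75;.74 .95 0 0 0 .75' 0 20; python3 -m inch '.74 .95 0 0 0 .75;.74 .95 0 0 0 .75;.74 .95 0 0 0 .75;.74 .95 0 0 0 .75;.74 .95 0 0 0 .75;.74 .95 0 0 0 .75;.74 .95 0 0 0 .75;.74 .95 0 0 0 .75;.74 .95 0 0 0 .75;0 0 0 0 0 0'; python3 -c "from h import *;st()"
```

```text
t: 3.05
eef_pos: [0.3862, -0.3689, 0.2358]
ee_rot: [-1.41, 1.57, -0.508]
force: [-0.2, -0.1, -0.2]
width: 0.0006
t: 4.3
eef_pos: [0.5865, -0.1116, 0.2351]
ee_rot: [1.737, 1.571, -3.055]
force: [-0.4, 0.7, -0.4]
width: 0.0003
t 4.3
q [ 0.139   0.2263 -0.1536 -0.     -1.1912 -0.2185]
eef_pos [ 0.5865 -0.1116  0.2351]
ee_rot [ 1.7374  1.5705 -3.0545]
force [-0.3759  0.7213 -0.3857]
moment [-0.0344  0.1711  0.0514]
width 0.0003
```

```bash
python3 -m inch '0 0 -.8 0 0 0;0 0 -.8 0 0 0;0 0 -.6 0 0 0;0 0 -.6 0 0 0;0 0 -.6 0 0 0;0 0 -.6 0 0 0;0 0 0 0 0 0';python3 -m inch '0 0 -.2 0 0 0;0 0 -.2 0 0 0;0 0 0 0 0 0'
```

```text
t: 5.18
eef_pos: [0.5841, -0.1139, 0.1145]
ee_rot: [1.697, 1.568, -3.099]
force: [-0.8, 0.2, 0.8]
width: 0.0007
t: 5.55
eef_pos: [0.5854, -0.1134, 0.1034]
ee_rot: [-0.702, 1.571, 0.787]
force: [0.1, -0.3, -0.7]
width: 0.0005
```

```bash
python3 -m inch '0 0 -.1 0 0 0;0 0 0 0 0 0'
```

```text
t: 5.8
eef_pos: [0.5855, -0.1133, 0.1005]
ee_rot: [-1.4, 1.571, 0.088]
force: [0.4, 1.0, -0.7]
width: 0.0005
```

Run:
```python
from h import *
st();p=look("side","s1")
cv2.imwrite("pics/s1c.png",cv2.resize(p["frame"][60:300,150:450,::-1],None,fx=2,fy=2))
for t in("cover_edge","stud_grip"):find(p,t)
```

```text
t 5.8
q [ 0.1363  0.3403 -0.3283  0.     -0.9021 -0.2187]
eef_pos [ 0.5855 -0.1133  0.1005]
ee_rot [-1.4004  1.5707  0.088 ]
force [ 0.4235  0.9536 -0.7163]
moment [ 0.0471  0.0776 -0.0322]
width 0.0005
cover_edge 0.72 276 222 [0.5704 0.0684 0.1008]
cover_edge 0.6 303 201 [ 0.5211 -0.0398  0.1018]
stud_grip 0.74 290 203 [ 0.555  -0.021   0.1006]
stud_grip 0.57 297 192 [ 0.5402 -0.0357  0.1322]
```

View pics/s1c.png

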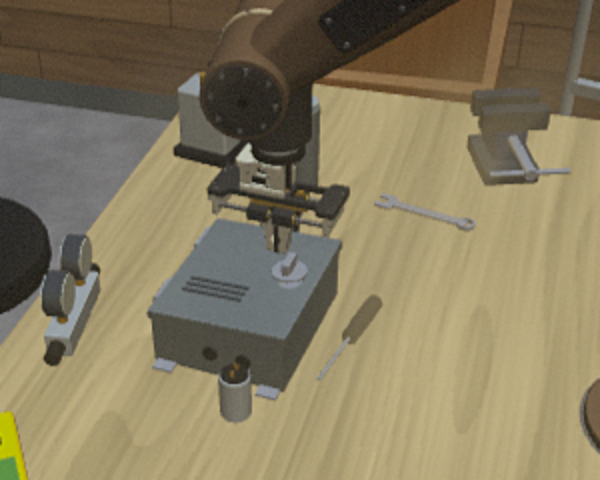

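The cover is nearly shut under the closed fingers, with the stud at about (290, 265) in the crop. I'll press on until it seats.

```bash
for i in 1; do python3 -m inch '0 0 -.1 0 0 0;0 0 -.1 0 0 0;0 0 0 0 0 0'; done
```

```text
t: 6.32
eef_pos: [0.5853, -0.1133, 0.0948]
ee_rot: [2.683, 1.571, -2.111]
force: [-2.1, 0.7, 6.2]
width: 0.0004
```

```bash
python3 -m inch '0 0 -.1 0 0 0;0 0 0 0 0 0'
```

```text
t: 6.58
eef_pos: [0.5854, -0.1134, 0.0946]
ee_rot: [-2.022, 1.569, -0.533]
force: [-11.0, 3.9, 26.8]
width: 0.0005
```

```bash
python3 -m inch '0 0 .8 0 0 0;0 0 .8 0 0 0;0 0 .8 0 0 0;0 -.8 .6 0 0 0;0 -.8 0 0 0 0;0 0 0 0 0 0' .6 15
python3 - <<'E'
from h import *
st();p=look("side","s2");q=look("top","t2")
for n,p in(("side",p),("top",q)):
    print(n)
    for t in("cover_edge","cover_hinge","stud_grip","stud_flange","stud"):find(p,t)
    K=p["mtx"];T=np.array(p["pose"]);ys,xs=np.mgrid[:420,:560];ys=ys.ravel();xs=xs.ravel();d=p["range_z"].ravel()
    W=(np.c_[(xs-K[0][2])/K[0][0],-(ys-K[1][2])/K[1][1],-np.ones(len(xs))]*d[:,None])@T[:3,:3].T+T[:3,3]
    c=np.array([.552,-.041]);near=(np.hypot(*(W[:,:2]-c).T)<.045)&(d>0)
    for lo,hi in((.107,.121),(.123,.145)):
        A=W[near&(W[:,2]>lo)&(W[:,2]<hi)]
        if len(A)>5: print(lo,len(A),A.mean(0).round(4),A.min(0).round(4),A.max(0).round(4),cv2.minAreaRect(A[:,:2].astype(np.float32)))
    F=W[(d>0)&(W[:,2]>.085)&(W[:,2]<.104)&(abs(W[:,0]-.61)<.14)&(abs(W[:,1]+.05)<.15)]
    r=cv2.minAreaRect(F[:,:2].astype(np.float32));print("cover",F[:,2].mean(),r,cv2.boxPoints(r).round(4).tolist())
im=np.hstack([cv2.resize(cv2.imread("pics/s2.png")[160:260,220:340],None,fx=3.2,fy=3.2),cv2.resize(cv2.imread("pics/t2.png")[150:250,250:370],None,fx=3.2,fy=3.2)])
cv2.imwrite("pics/c2.png",im)
E
```

```text
t: 7.32
eef_pos: [0.5852, -0.1625, 0.1813]
ee_rot: [-0.066, 1.571, 1.421]
force: [0.0, -0.2, -0.6]
width: 0.051
t 7.325
q [ 5.0500e-02  2.8100e-01 -2.0720e-01 -1.0000e-04 -1.0826e+00 -1.3470e-01]
eef_pos [ 0.5852 -0.1625  0.1813]
ee_rot [-0.0657  1.5707  1.4208]
force [ 0.0351 -0.2461 -0.576 ]
moment [0.0709 0.0924 0.0118]
width 0.051
side
cover_edge 0.59 305 204 [ 0.5148 -0.0378  0.0931]
cover_hinge 0.78 241 189 [ 7.670e-01 -1.734e-01  4.000e-04]
stud_grip 0.62 299 192 [ 0.5458 -0.0893  0.095 ]
stud_flange 0.56 295 196 [ 0.5407 -0.0242  0.1279]
stud_flange 0.56 362 168 [ 0.4058 -0.4088  0.001 ]
stud 0.39 292 203 [ 0.5509 -0.0287  0.0968]
0.107 129 [ 0.5446 -0.0338  0.1145] [ 0.5219 -0.0667  0.1094] [ 0.5713 -0.0095  0.1209] ((0.5465475916862488, -0.03724355250597), (0.048631273210048676, 0.0535879023373127), 16.14162254333496)
0.123 53 [ 0.5454 -0.0348  0.1318] [ 0.5393 -0.0578  0.1235] [ 0.5532 -0.0184  0.1372] ((0.5462098717689514, -0.038101792335510254), (0.039362043142318726, 0.013734238222241402), 89.48918914794922)
cover 0.09426110360561667 ((0.6130264401435852, -0.04316869378
[... 393 characters left out ...]
]
0.107 47 [ 0.544  -0.058   0.1142] [ 0.5233 -0.0647  0.1084] [ 0.565  -0.052   0.1199] ((0.5440344214439392, -0.058472421020269394), (0.01217065192759037, 0.04175948724150658), 88.46039581298828)
0.123 12 [ 0.5437 -0.0542  0.1334] [ 0.5389 -0.0573  0.1301] [ 0.5482 -0.0511  0.1374] ((0.5436539053916931, -0.054165516048669815), (0.005866982042789459, 0.009217984974384308), 87.17308807373047)
cover 0.0940926655898228 ((0.6114485859870911, -0.04763302206993103), (0.2440790832042694, 0.21319958567619324), 85.42967987060547) [[0.49549999833106995, -0.1607999950647354], [0.7080000042915344, -0.1777999997138977], [0.727400004863739, 0.06549999862909317], [0.5149000287055969, 0.08250000327825546]]
```

View pics/c2.png

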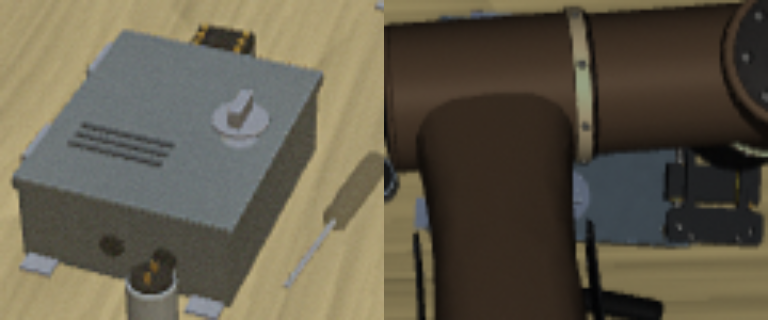

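Side view: the cover is shut flat, and the stud at about (240, 118) has its wing parallel to the hinge. The arm blocks the top view. The stud is at about (0.546, −0.039), so I'll go above it and lower round the wing.

```bash
python3 -m inch '-.26 .82 0 0 0 0;-.26 .82 0 0 0 0;-.26 .82 0 0 0 0;-.26 .82 0 0 0 0;-.26 .83 0 0 0 0;0 0 -.5 0 0 0;0 0 -.5 0 0 0;0 0 0 0 0 0' .4 12
python3 - <<'E'
from h import *
st();p=look("side","s3")
cv2.imwrite("pics/c3.png",cv2.resize(p["frame"][140:260,220:360,::-1],None,fx=5,fy=5,interpolation=cv2.INTER_CUBIC))
E
```

```text
t: 8.93
eef_pos: [0.5453, -0.0388, 0.1496]
ee_rot: [1.867, 1.567, -2.929]
force: [0.4, -0.4, 0.3]
width: 0.0349
t 8.925
q [ 2.872e-01  2.156e-01 -3.766e-01 -3.000e-04 -9.822e-01 -3.704e-01]
eef_pos [ 0.5453 -0.0388  0.1496]
ee_rot [ 1.8667  1.5672 -2.929 ]
force [ 0.3816 -0.3537  0.2571]
moment [0.004  0.1115 0.0259]
width 0.0349
```

View pics/c3.png

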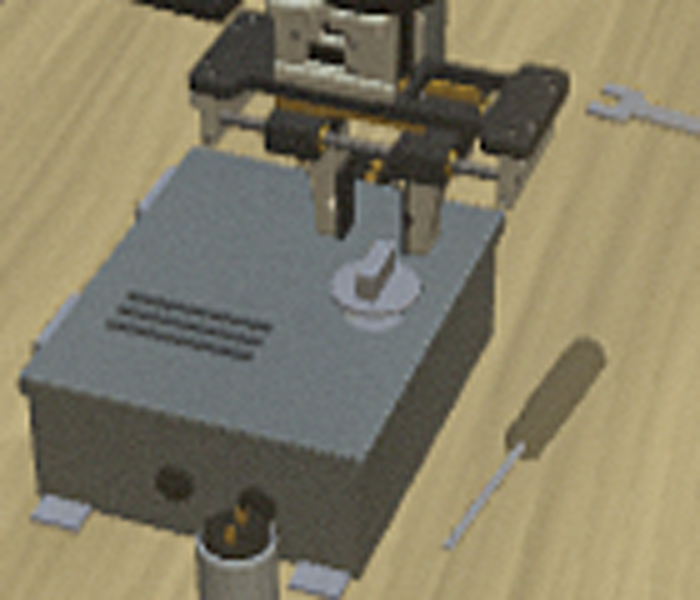

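The fingers at (330, 235) and (420, 250) straddle the wing at (375, 270). I'll lower and close lightly.

```bash
python3 -m inch '0 0 -.4 0 0 0;0 0 -.4 0 0 0;0 0 -.2 0 0 0;0 0 0 0 0 0'; python3 -m inch '0 0 0 0 0 0;0 0 0 0 0 0;0 0 0 0 0 0;0 0 0 0 0 0' 0 12; python3 -c "from h import *;st()"
```

```text
t: 9.48
eef_pos: [0.546, -0.0382, 0.1209]
ee_rot: [1.929, 1.57, -2.866]
force: [0.1, -0.9, 0.1]
width: 0.035
t: 9.98
eef_pos: [0.5472, -0.038, 0.122]
ee_rot: [-1.437, 1.569, 0.052]
force: [2.4, -1.0, 0.0]
width: 0.0118
t 9.975
q [ 2.882e-01  2.444e-01 -4.109e-01  5.000e-04 -9.137e-01 -3.707e-01]
eef_pos [ 0.5472 -0.038   0.122 ]
ee_rot [-1.4366  1.5691  0.0521]
force [ 2.3829 -1.004   0.0142]
moment [-0.2603 -1.0138  0.0265]
width 0.0118
```

```bash
python3 -m inch '.05 0 -.1 0 0 0;0 0 0 0 0 0'; python3 -m inch '0 0 -.1 0 0 0;0 0 0 0 0 0'; python3 -c "from h import *;st()"
```

```text
t: 10.22
eef_pos: [0.5476, -0.0381, 0.119]
ee_rot: [1.871, 1.57, -2.924]
force: [-3.1, 0.9, 6.8]
width: 0.012
t: 10.48
eef_pos: [0.5476, -0.0382, 0.1168]
ee_rot: [-3.121, 1.57, -1.632]
force: [-5.4, 0.3, 14.4]
width: 0.0119
t 10.475
q [ 2.875e-01  2.519e-01 -4.148e-01  5.000e-04 -9.043e-01 -3.698e-01]
eef_pos [ 0.5476 -0.0382  0.1168]
ee_rot [-3.1207  1.5704 -1.6319]
force [-5.3948  0.2729 14.3841]
moment [ 0.2305  2.0619 -0.0055]
width 0.0119
```

```bash
python3 -m inch '-.04 0 .04 0 0 0;0 0 0 0 0 0'; python3 -m inch '-.03 0 0 0 0 0;0 0 0 0 0 0'; python3 -c "from h import *;st()"
```

```text
t: 10.72
eef_pos: [0.5474, -0.0381, 0.1174]
ee_rot: [-1.584, 1.569, -0.095]
force: [2.3, -2.0, 5.4]
width: 0.0119
t: 10.98
eef_pos: [0.5472, -0.0381, 0.1174]
ee_rot: [-1.521, 1.568, -0.032]
force: [3.7, -2.2, 4.3]
width: 0.0119
t 10.975
q [ 0.2883  0.249  -0.4174  0.0011 -0.9018 -0.371 ]
eef_pos [ 0.5472 -0.0381  0.1174]
ee_rot [-1.5207  1.568  -0.0318]
force [ 3.733  -2.2222  4.3436]
moment [-0.9799 -1.648  -0.0062]
width 0.0119
```

```bash
python3 -m inch '.03 0 0 0 0 0;0 0 0 0 0 0;0 0 -.05 0 0 0;0 0 0 0 0 0' .3; python3 -m inch '0 0 -.06 0 0 0;0 0 0 0 0 0'; python3 -c "from h import *;st()"
```

```text
t: 11.48
eef_pos: [0.5462, -0.038, 0.115]
ee_rot: [1.736, 1.57, -3.059]
force: [1.0, -0.5, -0.0]
width: 0.0264
t: 11.72
eef_pos: [0.5465, -0.0381, 0.1135]
ee_rot: [1.725, 1.57, -3.07]
force: [-2.6, 0.6, 4.0]
width: 0.0265
t 11.725
q [ 2.881e-01  2.541e-01 -4.206e-01 -1.000e-04 -8.965e-01 -3.705e-01]
eef_pos [ 0.5465 -0.0381  0.1135]
ee_rot [ 1.7248  1.5705 -3.0701]
force [-2.5509  0.5913  3.9652]
moment [ 0.2825  0.8928 -0.0172]
width 0.0265
```

```bash
python3 -m inch '.03 0 0 0 0 0;0 0 0 0 0 0;0 0 0 0 0 0' 0 25; python3 -m inch '0 0 -.08 0 0 0;0 0 0 0 0 0'; python3 -c "from h import *;st()"
```

```text
t: 12.1
eef_pos: [0.5475, -0.038, 0.1135]
ee_rot: [0.501, 1.571, 1.989]
force: [-1.3, 0.8, 4.6]
width: 0.0118
t: 12.35
eef_pos: [0.5476, -0.0381, 0.112]
ee_rot: [-1.849, 1.57, -0.36]
force: [-5.0, 2.0, 12.2]
width: 0.0121
t 12.35
q [ 2.877e-01  2.571e-01 -4.206e-01  3.000e-04 -8.928e-01 -3.700e-01]
eef_pos [ 0.5476 -0.0381  0.112 ]
ee_rot [-1.8488  1.5704 -0.3601]
force [-4.9849  1.9589 12.2317]
moment [0.6249 2.0116 0.0102]
width 0.0121
```

```bash
python3 -m inch '-.03 0 0 0 0 -.3;0 0 0 0 0 -.3;0 0 0 0 0 -.3;0 0 0 0 0 0'; python3 -c "from h import *;st()"
```

```text
t: 12.85
eef_pos: [0.5477, -0.038, 0.112]
ee_rot: [-1.439, 1.569, -0.029]
force: [-1.4, -0.3, 8.4]
width: 0.0117
t 12.85
q [ 0.2881  0.2562 -0.422   0.0009 -0.8905 -0.4494]
eef_pos [ 0.5477 -0.038   0.112 ]
ee_rot [-1.4391  1.5686 -0.0291]
force [-1.4225 -0.3336  8.4288]
moment [ 0.1692  0.5305 -0.0068]
width 0.0117
```

```bash
cat > s.py <<'E'
from h import *
from scipy.spatial.transform import Rotation as R
s=arm.get_state();y=R.from_euler("xyz",s["ee_rot"]).as_matrix()[:,1]
print("turn",round((np.pi-.08-np.arctan2(y[1],y[0]))%(2*np.pi),3),"push",round((.1138-s["eef_pos"][2])*1e3,2),"xy",np.round(s["eef_pos"][:2],4),"F",np.round(s["force"],1),"M",np.round(s["moment"],3),"t",s["t"],"q6",round(s["q"][5],3),"w",s["width"])
E
python3 -m inch '0 0 -.03 0 0 0;0 0 0 0 0 -.3;0 0 0 0 0 0'|head -1;python3 s.py
```

```text
t: 13.22
turn 0.107 push 1.93 xy [ 0.5478 -0.0381] F [-4.4  0.8 15.4] M [0.342 1.545 0.027] t 13.225 q6 -0.476 w 0.011842143752127372
```

```bash
python3 -m inch '0 0 0 0 0 -.3;0 0 0 0 0 0'|head -1;python3 s.py
```

```text
t: 13.48
turn 0.133 push 1.94 xy [ 0.5479 -0.0381] F [-3.   0.7 14.6] M [0.317 1.347 0.01 ] t 13.475 q6 -0.502 w 0.011987683704334638
```

```bash
python3 -m inch '0 0 .012 0 0 -.3;0 0 0 0 0 0'|head -1;python3 s.py;python3 -m inch '0 0 0 0 0 -.3;0 0 0 0 0 0'|head -1;python3 s.py
```

```text
t: 13.72
turn 0.159 push 1.86 xy [ 0.5479 -0.0381] F [-1.6  0.  12.4] M [0.122 0.877 0.006] t 13.725 q6 -0.528 w 0.011774770195721497
t: 13.98
turn 0.185 push 1.86 xy [ 0.548  -0.0381] F [-1.8 -0.4 12.2] M [0.062 0.766 0.04 ] t 13.975 q6 -0.554 w 0.01159280030048849
```

```bash
python3 -m inch '0 0 0 0 0 -.3;0 0 0 0 0 0'|head -1;python3 s.py
```

```text
t: 14.22
turn 0.211 push 1.89 xy [ 0.5481 -0.0381] F [-0.6 -0.4 11.2] M [-0.049  0.634  0.014] t 14.225 q6 -0.58 w 0.012075373693268932
```

```bash
python3 -m inch '0 0 0 0 0 -.3;0 0 0 0 0 0'|head -1;python3 s.py
```

```text
t: 14.48
turn 0.238 push 1.87 xy [ 0.5481 -0.0381] F [-1.4  0.3 11.8] M [-0.096  0.542  0.059] t 14.475 q6 -0.606 w 0.01148051971503716
```

```bash
cat >> s.py <<'E'
import sys
sys.exit(int(.1138-s["eef_pos"][2]>.0022 or s["force"][2]<9 or s["force"][2]>14 or abs(s["moment"][2])>.13))
E
python3 -m inch '0 0 0 0 0 -.3;0 0 0 0 0 0'>/dev/null; python3 s.py && python3 -m inch '0 0 0 0 0 -.3;0 0 0 0 0 0'>/dev/null&& python3 s.py && python3 -m inch '0 0 0 0 0 -.3;0 0 0 0 0 0'>/dev/null&& python3 s.py && python3 -m inch '0 0 0 0 0 -.3;0 0 0 0 0 0'>/dev/null&& python3 s.py
```

```text
turn 0.264 push 1.89 xy [ 0.5482 -0.0381] F [ 0.9  0.1 10.8] M [-0.236  0.414  0.033] t 14.725 q6 -0.633 w 0.011895363189771318
turn 0.29 push 1.89 xy [ 0.5483 -0.0381] F [-0.3 -1.5 11. ] M [-0.213  0.26  -0.012] t 14.975 q6 -0.659 w 0.01195446912703076
turn 0.316 push 1.91 xy [ 0.5483 -0.0382] F [-0.9 -1.4 10.5] M [-0.341  0.159 -0.016] t 15.225 q6 -0.685 w 0.011905983429505117
turn 0.342 push 1.93 xy [ 0.5484 -0.0382] F [-0.6 -1.7  9.5] M [-0.467 -0.004  0.088] t 15.475 q6 -0.711 w 0.011753422209273612
```

```bash
python3 -m inch '0 -.01 -.008 0 0 -.3;0 0 0 0 0 0'>/dev/null; python3 s.py && python3 -m inch '0 0 0 0 0 -.3;0 0 0 0 0 0'>/dev/null&& python3 s.py && python3 -m inch '0 -.005 0 0 0 -.3;0 0 0 0 0 0'>/dev/null&& python3 s.py && python3 -m inch '0 0 0 0 0 -.3;0 0 0 0 0 0'>/dev/null&& python3 s.py
```

```text
turn 0.368 push 2.02 xy [ 0.5485 -0.0383] F [ 0.1 -0.3 10.6] M [0.045 0.24  0.037] t 15.725 q6 -0.737 w 0.012061284248812856
turn 0.395 push 2.06 xy [ 0.5486 -0.0383] F [-1.  -0.4  9.8] M [-0.077  0.012  0.051] t 15.975 q6 -0.763 w 0.01156348487406305
turn 0.421 push 2.13 xy [ 0.5486 -0.0383] F [-0.2  0.4  9.2] M [ 0.128 -0.066  0.091] t 16.225 q6 -0.789 w 0.011419788302789623
turn 0.447 push 2.43 xy [ 0.5487 -0.0384] F [ 1.8 -0.9  5.7] M [-0.186 -0.617  0.031] t 16.475 q6 -0.815 w 0.011966464004698151
```

The force fell to the spring's own, so the foot has dropped at about 0.45 rad. I'll push straight in, checking the force.

```bash
python3 -m inch '0 0 -.06 0 0 0;0 0 0 0 0 0'>/dev/null; python3 s.py; python3 -m inch '0 0 -.03 0 0 0;0 0 0 0 0 0'>/dev/null; python3 s.py
```

```text
turn 0.447 push 4.2 xy [ 0.5486 -0.0384] F [1.1 0.1 7.1] M [-0.149 -0.52  -0.107] t 16.725 q6 -0.815 w 0.011769357461969944
turn 0.447 push 4.76 xy [ 0.5487 -0.0384] F [0.4 0.2 9.6] M [ 0.007 -0.09  -0.08 ] t 16.975 q6 -0.815 w 0.011778744181279555
```

```bash
python3 -m inch '0 0 0 0 0 -.2;0 0 -.05 0 0 0;0 0 0 0 0 0'>/dev/null; python3 s.py; python3 -m inch '0 0 -.07 0 0 0;0 0 0 0 0 0'>/dev/null; python3 s.py
```

```text
turn 0.464 push 6.51 xy [ 0.5487 -0.0384] F [ 0.8 -0.   7.7] M [-0.158 -0.47  -0.009] t 17.35 q6 -0.832 w 0.012054111679903242
turn 0.464 push 8.59 xy [ 0.5487 -0.0384] F [ 1.7 -0.3  9.1] M [-0.097 -0.261  0.035] t 17.6 q6 -0.832 w 0.0114399069380784
```

```bash
python3 -m inch '0 0 -.07 0 0 0;0 0 0 0 0 0'>/dev/null; python3 s.py; python3 -m inch '0 0 -.03 0 0 0;0 0 0 0 0 0'>/dev/null; python3 s.py
```

```text
turn 0.464 push 10.56 xy [ 0.5487 -0.0384] F [1.3 0.9 9.7] M [-0.097 -0.064  0.045] t 17.85 q6 -0.832 w 0.011830537098608249
turn 0.464 push 11.35 xy [ 0.5487 -0.0384] F [ 0.4  0.5 11. ] M [ 0.033 -0.052  0.016] t 18.1 q6 -0.832 w 0.0117368955418618
```

```bash
python3 -m inch '0 0 -.02 0 0 0;0 0 0 0 0 0'>/dev/null; python3 s.py
```

```text
turn 0.464 push 11.75 xy [ 0.5487 -0.0384] F [-0.2 -0.8 13.5] M [-0.022  0.194 -0.029] t 18.35 q6 -0.832 w 0.011675817330555394
```

```bash
python3 -m inch '0 0 -.02 0 0 0;0 0 0 0 0 0'>/dev/null; python3 s.py; python3 -m inch '0 0 0 0 0 -.3;0 0 0 0 0 -.3;0 0 0 0 0 0'>/dev/null; python3 s.py
```

```text
turn 0.464 push 11.78 xy [ 0.5488 -0.0384] F [-2.8  0.9 17. ] M [0.233 0.928 0.006] t 18.6 q6 -0.832 w 0.011663743076080164
turn 0.516 push 11.77 xy [ 0.5489 -0.0385] F [-1.6  0.1 16.9] M [-0.05   0.716  0.044] t 18.975 q6 -0.885 w 0.01189975017582583
```

```bash
python3 -m inch '0 -.01 -.005 0 0 -.6;.01 -.01 0 0 0 -.6;0 0 0 0 0 -.6;0 0 0 0 0 0'>/dev/null; python3 s.py;  python3 -m inch '0 -.01 0 0 0 -.6;.01 -.01 0 0 0 -.6;0 0 0 0 0 0'>/dev/null; python3 s.py
```

```text
turn 0.674 push 11.78 xy [ 0.5493 -0.0388] F [-2.6  1.4 17.8] M [0.571 0.955 0.006] t 19.475 q6 -1.041 w 0.012007814092109116
turn 0.779 push 11.79 xy [ 0.5495 -0.0391] F [-4.1  3.2 19.5] M [ 1.24   1.217 -0.003] t 19.85 q6 -1.144 w 0.011672098891725578
```

```bash
python3 -m inch '-.01 .01 .006 0 0 -.6;-.01 0 0 0 0 -.6;0 0 0 0 0 0'>/dev/null; python3 s.py;  python3 -m inch '0 0 0 0 0 -.6;0 0 0 0 0 -.6;0 0 0 0 0 0'>/dev/null; python3 s.py
```

```text
turn 0.883 push 11.75 xy [ 0.5496 -0.0393] F [ 1.   0.  13.4] M [-0.092 -0.206  0.052] t 20.225 q6 -1.25 w 0.012177675838197937
turn 0.988 push 11.73 xy [ 0.5497 -0.0395] F [ 1.9 -2.1 13.2] M [-0.705 -0.54   0.026] t 20.6 q6 -1.355 w 0.011821213975714654
```

```bash
python3 -m inch '.005 -.015 -.018 0 0 0;0 0 0 0 0 0;0 0 0 0 0 -.4;0 0 0 0 0 0'>/dev/null; python3 s.py;  python3 -m inch '0 -.005 0 0 0 -.6;0 -.005 0 0 0 -.6;0 0 0 0 0 0'>/dev/null; python3 s.py
```

```text
turn 1.022 push 11.81 xy [ 0.5498 -0.0396] F [-1.3  0.4 18.8] M [0.189 0.393 0.061] t 21.1 q6 -1.389 w 0.011657628962502548
turn 1.127 push 11.75 xy [ 0.55   -0.0399] F [-1.3  1.3 18.2] M [0.132 0.269 0.093] t 21.475 q6 -1.493 w 0.011863911746041844
```

```bash
python3 -m inch '0 -.005 0 0 0 -.6;0 -.005 0 0 0 -.6;0 0 0 0 0 0'>/dev/null; python3 s.py;  python3 -m inch '0 -.005 0 0 0 -.6;0 -.005 0 0 0 -.6;0 0 0 0 0 0'>/dev/null; python3 s.py
```

```text
turn 1.232 push 11.78 xy [ 0.5501 -0.0402] F [ 0.7  1.2 17.2] M [0.089 0.166 0.056] t 21.85 q6 -1.597 w 0.011673027302909051
turn 1.337 push 11.78 xy [ 0.5501 -0.0405] F [ 0.2  0.6 16.8] M [0.084 0.03  0.061] t 22.225 q6 -1.701 w 0.011810448241911601
```

```bash
python3 -m inch '0 -.005 0 0 0 -.6;0 -.005 0 0 0 -.6;0 0 0 0 0 0'>/dev/null; python3 s.py
```

```text
turn 1.441 push 11.76 xy [ 0.5501 -0.0408] F [ 0.2  0.4 17.7] M [ 0.016 -0.02   0.066] t 22.6 q6 -1.805 w 0.01177586170659385
```

```bash
python3 -m inch '0 -.005 -.004 0 0 -.5;0 -.005 0 0 0 -.5;0 0 0 0 0 0'>/dev/null; python3 s.py&&echo; python3 -m inch '0 0 0 0 0 -.4;0 0 0 0 0 0;0 0 0 0 0 0'>/dev/null; python3 s.py
```

```text
turn 1.529 push 11.79 xy [ 0.5502 -0.0411] F [ 0.5  0.4 17.3] M [0.065 0.246 0.035] t 22.975 q6 -1.892 w 0.011901672945562302
turn 1.563 push 11.77 xy [ 0.5502 -0.0412] F [-0.4 -0.4 17.9] M [-0.028  0.076  0.045] t 23.35 q6 -1.926 w 0.011538391413690978
```

```bash
python3 -m inch '0 0 0 0 0 -.4;0 0 0 0 0 0'>/dev/null; python3 s.py
```

```text
turn 1.598 push 11.77 xy [ 0.5501 -0.0413] F [-0.5  0.3 18.4] M [-0.288  0.12   0.015] t 23.6 q6 -1.962 w 0.011833319473352607
```

```bash
python3 -m inch '0 0 0 0 0 -.4;0 0 0 0 0 0'>/dev/null; python3 s.py;python3 -m inch '0 0 0 0 0 -.4;0 0 0 0 0 0'>/dev/null; python3 s.py
```

```text
turn 1.633 push 11.79 xy [ 0.5501 -0.0414] F [ 1.1 -0.3 17.6] M [-0.422  0.015  0.169] t 23.85 q6 -1.996 w 0.01148687885921409
turn 1.667 push 11.79 xy [ 0.5501 -0.0414] F [ 0.6 -0.9 17.9] M [-0.55  -0.033  0.371] t 24.1 q6 -2.031 w 0.011651254171216482
```

The moment rose to 0.37 Nm at 1.63–1.67 rad, so this is the stop. I'll ease the twist, let the stud spring out in the grip, and then release.

```bash
python3 -m inch '0 0 0 0 0 .3;0 0 .06 0 0 0;0 0 .06 0 0 0;0 0 0 0 0 0'>/dev/null; python3 s.py;python3 -m inch '0 0 .02 0 0 0;0 0 0 0 0 0'>/dev/null; python3 s.py
```

```text
turn 1.641 push 9.03 xy [ 0.55   -0.0413] F [ 3.1 -0.7  8.9] M [-0.82  -1.242  0.19 ] t 24.6 q6 -2.005 w 0.011985858459379488
turn 1.641 push 8.56 xy [ 0.55   -0.0414] F [ 3.8 -1.9  8.6] M [-0.778 -1.323  0.258] t 24.85 q6 -2.005 w 0.012013439591832048
```

```bash
python3 -m inch '0 0 .03 0 0 .2;0 0 0 0 0 0'>/dev/null; python3 s.py;python3 -m inch '0 0 0 0 0 0;0 0 0 0 0 0;0 0 0 0 0 0;0 0 0 0 0 0' .4 >/dev/null; python3 s.py
```

```text
turn 1.624 push 7.76 xy [ 0.55   -0.0413] F [ 3.9 -0.8  9.1] M [-0.77  -1.399  0.031] t 25.1 q6 -1.987 w 0.01183646486874011
turn 1.625 push 8.39 xy [ 0.5484 -0.0413] F [-0.1 -0.6  8.5] M [ 0.085 -0.036  0.01 ] t 25.6 q6 -1.987 w 0.034651567526676905
```

```bash
python3 -m inch '0 0 .06 0 0 0;0 0 .06 0 0 0;0 0 0 0 0 0;0 0 .3 0 0 0;0 0 .6 0 0 0;0 0 .8 0 0 0;0 0 .8 0 0 0;0 0 .8 0 0 0;0 0 .8 0 0 0;0 0 0 0 0 0' .6 >/dev/null; python3 s.py; python3 -m inch '0 -1 .6 0 0 0;0 -1 .6 0 0 0;0 -1 .6 0 0 0;0 -1 0 0 0 0;0 -1 0 0 0 0;0 -1 0 0 0 0;0 0 0 0 0 0'
python3 - <<'E'
from h import *
p=look("side","s9");K=p["mtx"];T=np.array(p["pose"]);ys,xs=np.mgrid[:420,:560];d=p["range_z"]
W=(np.stack([(xs-K[0][2])/K[0][0],-(ys-K[1][2])/K[1][1],-np.ones_like(d)],-1)*d[...,None])@T[:3,:3].T+T[:3,3]
A=W[(np.hypot(W[...,0]-.5475,W[...,1]+.041)<.03)&(d>0)]
print("z pct",np.percentile(A[:,2],[5,25,50,75,90,97,100]).round(4))
C=W[(abs(W[...,0]-.64)<.04)&(abs(W[...,1]+.02)<.05)&(W[...,2]>.05)&(d>0)];print("cover z",np.median(C[:,2]))
h=A[A[:,2]>.115];print(len(h),cv2.minAreaRect(h[:,:2].astype(np.float32)) if len(h)>4 else "")
cv2.imwrite("pics/c9.png",cv2.resize(p["frame"][140:300,200:380,::-1],None,fx=4,fy=3.7,interpolation=cv2.INTER_CUBIC))
for t in ("capacitor","contactor","screwdriver"):find(p,t)
E
```

```text
turn 1.625 push -119.55 xy [ 0.5479 -0.0412] F [0.3 0.3 0.7] M [-0.025  0.038 -0.025] t 26.85 q6 -1.987 w 0.05222642250040103
t: 27.72
eef_pos: [0.5462, -0.2228, 0.284]
ee_rot: [-3.107, 1.569, 3.039]
force: [0.2, 0.2, -0.1]
width: 0.0528
z pct [0.0929 0.1008 0.1063 0.1141 0.1242 0.1262 0.1296]
cover z 0.09489289755224617
60 ((0.5461689233779907, -0.03554477170109749), (0.031301673501729965, 0.013370105996727943), 15.655803680419922)
capacitor 0.95 268 264 [0.5639 0.1585 0.0268]
capacitor 0.31 297 197 [ 0.5391 -0.0334  0.1164]
contactor 0.46 289 181 [ 0.5921 -0.1389  0.0927]
contactor 0.45 295 197 [ 0.5427 -0.0329  0.1191]
screwdriver 0.62 327 232 [ 0.4464 -0.0432  0.0027]
```

View pics/c9.png

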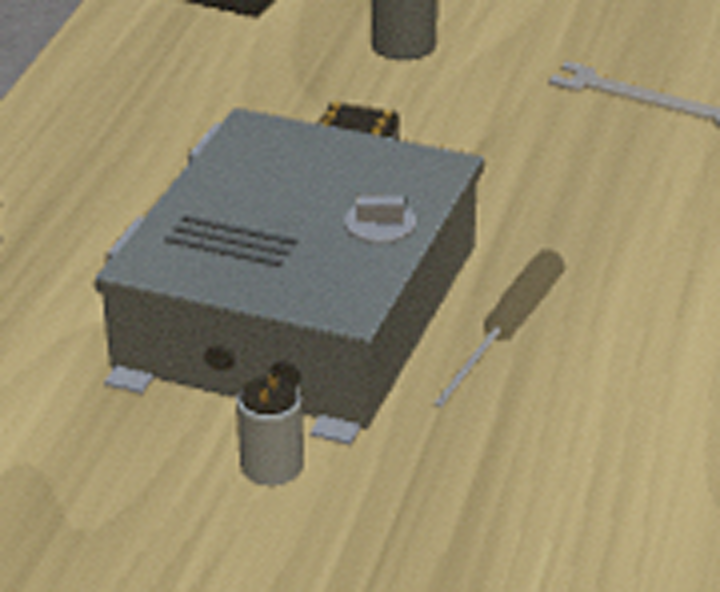

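The cover is flat. The stud at (380, 215) is turned a quarter turn and sunk about 8 mm, and the bench items stand where they were. I'm handing in.

```bash
python3 -c "from station import arm;print(arm.job_done())"
```

```text
the job is handed in; nothing more can be done
None
```

The cover is shut and the stud is locked, and I handed the job in at about 28 s with the arm clear of everything.

- **Cover:** I pressed it flat with closed fingers. It measures 94.9 mm above the bench. The last press went up to about 27 N on the already seated cover, well above the 2 to 6 N needed to move it.
- **Finding the slot:** The bar met the plate at about 1.8 mm. The foot dropped in at about 0.45 rad, where the force fell to the spring's own.
- **Bottom and stop:** I pushed to the bottom at 11.8 mm, then turned on to the stop, felt at about 1.63 rad. The moment there reached 0.37 Nm.
- **Last check:** After release, the wing stands a quarter turn round. Its top is about 8 mm lower than at the start, within the 7 to 12 mm expected when locked. The capacitor and screwdriver measure about where they were. The contactor, spanner and spray can look unmoved in the picture, and I did not check the tape or the fitting at the end.

**Where it strayed from the instructions:**
- **Seeking:** the pressing force was briefly outside 9 to 13 N, reaching about 15 N high and 8 N low.
- **Turning on:** it dipped to about 13 N for around 0.2 rad, below the 16 to 20 N asked. The stud stayed at the bottom, and I brought the force back up before going on.

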